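# Bay up the parts boxes and drop the keeper bar

### The arm

A 7-joint arm with a two-finger parallel gripper is mounted at the origin on the work surface. World frame = base frame: x ahead of the robot, y to its left, z up, the work surface at z = 0. Lengths are in mm, angles in rad, forces in N, time in s.
With the tool pointing down it reaches from about 400 to 875 mm from the base axis. Payload 4.4 kg.
Tool frame: the origin (TCP) lies at the very end of the fingers, on their centre line; the grasp point (between the pads) lies 19 mm behind it; z points along the fingers, y is the line along which they close (so a half turn about z gives the same grasp; the last joint's range is limited). The gripper opens to 85 mm and grips with 20 to 120 N. Pads are 22 mm wide; open, the fingers measure 114 mm over their backs; the gripper's body (76 mm by 85 mm) begins 54 mm behind the grasp point. The pads swing forward as they close: fully open they stand 13 mm farther back than shut.
Start: joints at [1.127, 0.628, 0.038, 1.517, -0.027, 0.996, -0.02], TCP at [239.798, -604.165, 231.313] pointing down, gripper open.
Joint ranges: [-3.06, 3.06], [-0.37, 2.12], [-1.25, 1.32], [0.18, 2.47], [-1.1, 4.24], [0.23, 1.98], [-2.94, 2.94]. Speed limits (rad/s): [2.57, 2.57, 3.14, 3.14, 3.14, 3.14, 3.14].

### API

Orientations are given as [roll, pitch, yaw] about the fixed x, y, z axes, in that order (R = Rz(yaw) Ry(pitch) Rx(roll)).
In Python, from cell import status, get_image, ctrl, models gives the robot as it stands.
- The arm moves only by the shell command python3 -m handwheel 'ROWS' [OPENING]. ROWS is JSON, a list of rows, each an object with "delta_pos": the shift along the world's x, y, z in cm, a list of three; "yaw": the turn about the world's z in rad. A call has 1 to 10 rows; each row shifts and turns the commanded pose from where the row before left it; what a row does not reach is not made up. A row lasts 1/12 s, in which the tool goes at most 41.7 mm and 7.16 degrees, less where a joint would pass 70% of its speed; a pose out of reach is approached as far as the arm can. A call is refused whole if a number of a shift passes 4.17 or a number of a turn 0.125, either way. A call with a gripper value outside its range is refused whole. OPENING is the opening, from -1 (shut) to 1 (fully open), set as the call begins (- or left out, the last holds). The fingers move at their own pace and stop on an object; the grip force is fixed at half the most. Time passes only in rows, so rows that do not move let the fingers close. It gives the time, the measured TCP pose, the force, the opening and the grip force at its end, in the units of the state.
- status.read_state(): the state, without advancing time (a new reading comes with each control period).
- get_image(name): name is "scene" or "top" or "wrist"; returns a dict with "color" (384x512x3 uint8, red, green, blue), "z_map" (384x512 float32, mm along the optical axis (not along the pixel's ray), 0 where there is no reading), "fx", "fy", "cx", "cy" (pixels), "k1" (the pictures are not rectified: a ray, as slopes to the right and down, at radius r is drawn at 1 + k1 r^2 times it, then the intrinsics apply), "position" and "rotation" of the camera in the world; the wrist camera has in their place "hand_eye" (4x4, takes a point from camera to tool coordinates, whose origin is the TCP and whose axes are the flange's). Camera axes: x right, y up, looking along -z (the intrinsics and any distortion apply to the point x, -y, -z); pixel columns grow to the right and rows downward; lengths in mm; the calibration is good to about 2 mm. A picture is of the moment at which its call begins: read the wrist's pose just before it.
- ctrl.finish_job(): hands the job in; it is judged then, once.
Trained networks look in a picture, given as the dict that the camera call returned (one of the last four; its "shot" number tells which), for a name from the list of things; names that differ only in an ending like _2 or _b are one class to them, and where a whole thing is asked for, a point or a joint stands for the part that bears it (a point fixed in the world has none). Each returns a list of dicts, best first, with "score" (0 to 1); they miss things now and then, are a little off and sometimes report something else, mostly with a low value. They report only what shows in the picture. A call takes as long as a camera call.
- models.boxes_of(picture, name): "rect" ([left, top, right, bottom] in pixels, round what is visible of it).
The state is a dict: "clock": time; "qpos": joint angles; "qd": joint speeds; "tau": joint torques, N m; "eef_pos": TCP position; "tool_rot": TCP orientation; "force": force on the tool from outside, world axes, zero at the start; "torque": the same for the moment, N m; "width": finger opening in mm; "gripper_force": force on a finger pad.
Only numpy, scipy, OpenCV 4.12 (cv2) and the standard library are available. Lean on these libraries where they do the work, as an engineer would, in place of code of your own. Each camera call takes 0.05 s, during which the arm holds its last target. There are 200 camera calls.

### The job

The cart is about to be rolled away: put each of the three open plastic boxes into its own bay of the grey rack - the bay with as many dots on its label as on the card in the box, which is also the bay it fits - and push it fully home against the back. Then swing the rack's keeper bar over to the front and down across the mouths until it is fully down. Leave the other things on the cart where they are.

Things in the scene. Friction and masses are not known exactly. Their poses are not given: they have to be found in the camera images.
- box_small: the small box: an open-topped white plastic box, 72 mm (its x) by 52 mm (its y), 40 mm tall, walls and floor 3.5 mm thick, about 0.2 kg; a paper card on its inner floor carries one dot. Origin: centre of its underside. It may go in either way round.
- box_medium: the medium box: an open-topped white plastic box, 72 mm (its x) by 66 mm (its y), 40 mm tall, walls and floor 3.5 mm thick, about 0.2 kg; a paper card on its inner floor carries two dots. Origin: centre of its underside. It may go in either way round.
- box_large: the large box: an open-topped white plastic box, 72 mm (its x) by 80 mm (its y), 40 mm tall, walls and floor 3.5 mm thick, about 0.2 kg; a paper card on its inner floor carries three dots. Origin: centre of its underside. It may go in either way round.
- bay_small: the bay of the small box: one of three grey metal bays of the rack, in any order, 92 mm apart; 58 mm clear width, 76 mm deep, side walls 30 mm tall, open above and at its mouth, no floor of its own; a ledge behind it, 27 mm deep, 44 mm tall, has a paper label with one dot. Origin: on the cart top, mid-mouth; +x points into the bay, y across it.
- seat_small (a point): where the origin of the small box lies when the box is fully home against the back of its bay (40 mm in from the mouth); axes as the bay's
- bay_medium: the bay of the medium box: one of three grey metal bays of the rack, in any order, 92 mm apart; 72 mm clear width, 76 mm deep, side walls 30 mm tall, open above and at its mouth, no floor of its own; a ledge behind it, 27 mm deep, 44 mm tall, has a paper label with two dots. Origin: on the cart top, mid-mouth; +x points into the bay, y across it.
- seat_medium (a point): where the origin of the medium box lies when the box is fully home against the back of its bay (40 mm in from the mouth); axes as the bay's
- bay_large: the bay of the large box: one of three grey metal bays of the rack, in any order, 92 mm apart; 86 mm clear width, 76 mm deep, side walls 30 mm tall, open above and at its mouth, no floor of its own; a ledge behind it, 27 mm deep, 44 mm tall, has a paper label with three dots. Origin: on the cart top, mid-mouth; +x points into the bay, y across it.
- seat_large (a point): where the origin of the large box lies when the box is fully home against the back of its bay (40 mm in from the mouth); axes as the bay's
- keeper_hinge (a point): middle of the hinge axis of the keeper bar, at the back of the rack, 85 mm in from the mouths and 45 mm above the cart top; axes as the rack's, hinge axis along its y
- keeper_mid (a point): middle of the keeper's crossbar: a rod along the rack's y, black rubber sleeve 11 mm thick, 120 mm long, 104 mm from the hinge axis, on two 8 mm arms outside the rack's sides (296 mm apart). Open, it leans away over the back, 118 mm above the cart top; down, it lies 16 mm in front of the mouths, 22 mm above the cart top. Its axes turn with it.
- keeper (a joint): angle of the keeper bar, rad: 0 leaning 45 degrees back (open), 0.785 upright, 2.58 fully down across the mouths (its stop). A stiff hinge (about 2 N at the crossbar) lets it stay where it is left.
- acrylic_block: clear acrylic block 35 x 50 x 30 mm tall; bystander, leave it alone. Origin: centre of its underside.
- remote: black remote control 50 x 100 x 18 mm; bystander, leave it alone. Origin: centre of its underside.
- planter: empty white ceramic planter pot, rim radius 60 mm, 100 mm tall; bystander, leave it alone. Origin: centre of its underside.
- tape_gun: yellow tape gun body lying on its side, about 160 x 110 mm, 50 mm tall; bystander, leave it alone. Origin: centre of its underside.
- tape_roll: cardboard ring 90 mm across, 48 mm tall; bystander, leave it alone. Origin: centre of its underside.
- mug: blue mug, radius 40 mm, 90 mm tall, handle on its +y side; bystander, leave it alone. Origin: centre of its underside.

How it is judged (in metres and radians):
On the way, in this order (a step that is already met when the one before it is completed fails the run):
1. all three boxes stand fully home in their own bays (in any order) (x of box_small in the frame of seat_small between -0.007 and 0.005 m and y of box_small in the frame of seat_small between -0.007 and 0.007 m and height (world z) of each of box_small, box_medium, box_large below 0.006 m and angle between each of box_small, box_medium, box_large's own z axis and vertical below 0.06 rad and angle between the x axis of box_small and the x axis of seat_small, either way round below 0.1 rad and x of box_medium in the frame of seat_medium between -0.007 and 0.005 m and y of box_medium in the frame of seat_medium between -0.007 and 0.007 m and angle between the x axis of box_medium and the x axis of seat_medium, either way round below 0.1 rad and x of box_large in the frame of seat_large between -0.007 and 0.005 m and y of box_large in the frame of seat_large between -0.007 and 0.007 m and angle between the x axis of box_large and the x axis of seat_large, either way round below 0.1 rad), for 0.2 s.
2. then the keeper bar is fully down across the mouths (value of joint keeper above 2.47 rad), for 0.2 s.
At the end, for the whole second after the job is handed in: Each box stands flat on the cart top in its own bay, within 7 mm of fully home, 7 mm of the bay's middle and 0.1 rad of the bay's direction, at rest, and the keeper bar is down (angle above 2.47 rad) and still (all of step 1 and value of joint keeper above 2.47 rad and linear speed of each of box_small, box_medium, box_large below 0.02 m/s and velocity of joint keeper between -0.1 and 0.1 rad/s); the robot touches nothing.
It fails at once if a bystander is moved by more than 30 mm or tipped over (distance of any of acrylic_block, remote, planter, tape_gun, tape_roll, mug from where it was at the start of the episode above 0.03 m or angle between any of acrylic_block, remote, planter, tape_gun, tape_roll, mug's own z axis and vertical above 0.5 rad).
It also fails if it takes over 72 s, if anything falls off the work surface, if the arm or the gripper's body presses on something with over 40 N, if the wrist force passes 120 N, or if a joint passes its speed limit or range.

## Working session

There is one attempt and no reset: what is moved stays moved. The work goes in short steps, Python scripts to look and compute and a shell command to move; the robot and the scene stay as the last step left them, time stands still between calls to the robot, and variables do not carry over. Pictures are saved under pics/ and viewed, at most 10 in all, crops included, and the job is handed in when it is done.

```bash
ls; mkdir -p pics; cat > h.py <<'E'
import numpy as np, cv2
from cell import status,get_image,ctrl,models
def cloud(p):
    """world XYZ (mm) per pixel for fixed cameras"""
    h,w=p["z_map"].shape
    u,v=np.meshgrid(np.arange(w),np.arange(h))
    K=np.array([[p["fx"],0,p["cx"]],[0,p["fy"],p["cy"]],[0,0,1.]])
    pts=np.stack([u,v],-1).reshape(-1,1,2).astype(float)
    s=cv2.undistortPoints(pts,K,np.array([p["k1"],0,0,0,0.])).reshape(h,w,2)
    z=p["z_map"].astype(float)
    c=np.stack([s[...,0]*z,-s[...,1]*z,-z],-1)
    if "hand_eye" in p:
        from scipy.spatial.transform import Rotation as R
        H=np.array(p["hand_eye"]); c=c@H[:3,:3].T+H[:3,3]
        st=p["st"]; 
        W=c@R.from_euler("xyz",st["tool_rot"]).as_matrix().T+np.array(st["eef_pos"])
    else: W=c@np.array(p["rotation"]).T+np.array(p["position"])
    W[z==0]=np.nan
    return W
E
python3 - <<'E'
from h import *
st=status.read_state();print(st)
ims=[]
for n in("scene","top"):
    p=get_image(n);print(n,p["color"].shape,p["position"],p["shot"],p["k1"],p["fx"])
    cv2.imwrite(f"pics/{n}0.png",p["color"][...,::-1]);np.savez(f"{n}0.npz",W=cloud(p),c=p["color"])
    for m in "box_small box_medium box_large bay_small bay_medium bay_large keeper_mid acrylic_block remote planter tape_gun tape_roll mug".split():
        print(m,[(np.round(d["rect"]).astype(int).tolist(),round(d["score"],2)) for d in models.boxes_of(p,m)[:3]])
E
```

```text
pics
{'clock': 0.0, 'qpos': array([ 1.12717987,  0.62932282,  0.03846388,  1.51838036, -0.02699098,
        0.99630044, -0.02001201]), 'qd': array([ 0.00085871,  0.00077272, -0.00208149, -0.00034242, -0.00031482,
        0.00148787,  0.00037586]), 'tau': array([ 5.24806237e-04, -5.63387883e+01,  1.22711454e+00, -1.93439466e+01,
        1.13055695e-02,  1.05135547e-02,  5.38210244e-06]), 'eef_pos': array([ 239.55948783, -603.56639279,  230.40065103]), 'tool_rot': array([-3.13970082e+00,  4.45555679e-05,  3.77791379e-01]), 'force': array([-0.48122673, -0.62225648,  0.24868587]), 'torque': array([-0.01207249, -0.02022323,  0.02715915]), 'gripper_force': 0.0, 'width': 85.49243393853502}
scene (384, 512, 3) [1308.6207242   301.77661489  865.56707738] 1 -0.0833796939937602 375.765876582889Traceback (most recent call last):
  File "<stdin>", line 6, in <module>
  File "h.py", line 17, in cloud
    else: W=c@np.array(p["rotation"]).T+np.array(p["position"])
            ~~~~~~~~~~~~~~~~~~~~~~~~~~~^~~~~~~~~~~~~~~~~~~~~~~~
ValueError: operands could not be broadcast together with shapes (384,512) (3,)
```

```bash
python3 - <<'E'
s=open('h.py').read()
s=s.replace('import numpy as np, cv2','import numpy as np, cv2\nfrom scipy.spatial.transform import Rotation as R').replace('        from scipy.spatial.transform import Rotation as R\n','')
s=s.replace('c@np.array(p["rotation"]).T','c@R.from_euler("xyz",p["rotation"]).as_matrix().T')
open('h.py','w').write(s)
E
python3 - <<'E'
from h import *
for n in("scene","top"):
    p=get_image(n);print(n,p["position"],p["rotation"],p["k1"],p["fx"])
    cv2.imwrite(f"pics/{n}0.png",p["color"][...,::-1]);np.savez(f"{n}0.npz",W=cloud(p),c=p["color"])
    for m in "box_small box_medium box_large bay_small bay_medium bay_large keeper_mid acrylic_block remote planter tape_gun tape_roll mug".split():
        print(m,[(np.round(d["rect"]).astype(int).tolist(),round(d["score"],2)) for d in models.boxes_of(p,m)[:3]])
a=cv2.imread("pics/top0.png");cv2.imwrite("pics/top0b.png",cv2.resize(a,(800,600),interpolation=cv2.INTER_CUBIC))
E
```

```text
scene [1308.6207242   301.77661489  865.56707738] [0.84343312 0.00720019 1.93826839] -0.0833796939937602 375.765876582889
box_small [([266, 185, 284, 209], 0.94)]
box_medium [([195, 210, 304, 247], 0.71), ([174, 167, 201, 190], 0.7), ([235, 214, 272, 243], 0.35)]
box_large [([348, 205, 373, 230], 0.67)]
bay_small [([234, 212, 272, 243], 0.84)]
bay_medium [([270, 217, 302, 252], 0.62), ([346, 201, 374, 233], 0.16)]
bay_large [([209, 207, 239, 242], 0.85)]
keeper_mid [([194, 213, 303, 235], 0.75)]
acrylic_block [([323, 186, 338, 200], 0.54)]
remote [([222, 166, 252, 180], 0.79)]
planter [([364, 247, 418, 297], 0.83)]
tape_gun [([118, 195, 168, 240], 0.8)]
tape_roll [([122, 165, 153, 190], 0.79)]
mug [([406, 224, 449, 262], 0.79)]
top [ 294.38293781  -15.46098329 1585.39064421] [ 0.15527958  0.02003221 -1.59148795] -0.036001878423863196 473.54997509547536
box_small [([249, 219, 268, 242], 0.72), ([245, 168, 280, 202], 0.18)]
box_medium [([345, 208, 368, 239], 0.72), ([249, 167, 277, 204], 0.16)]
box_large [([164, 215, 190, 246], 0.7), ([249, 168, 279, 204], 0.31)]
bay_small [([248, 169, 280, 204], 0.57)]
bay_medium [([218, 174, 249, 210], 0.59)]
bay_large [([277, 167, 303, 180], 0.62)]
keeper_mid [([212, 146, 306, 181], 0.58)]
acrylic_block [([198, 248, 219, 260], 0.67)]
remote [([302, 250, 327, 264], 0.61)]
planter [([122, 148, 159, 184], 0.62)]
tape_gun []
tape_roll [([394, 192, 427, 219], 0.79)]
mug [([96, 202, 132, 227], 0.72), ([275, 165, 301, 178], 0.3)]
```

View pics/top0b.png

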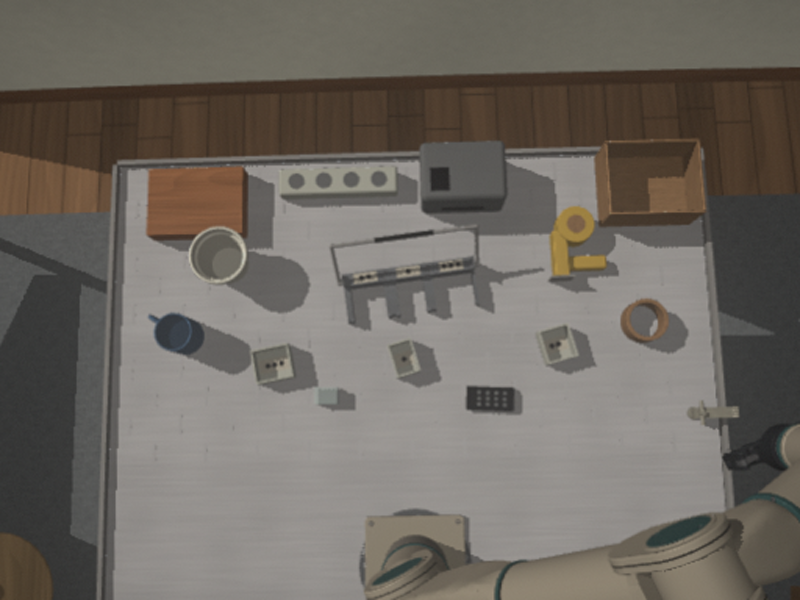

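View pics/scene0.png

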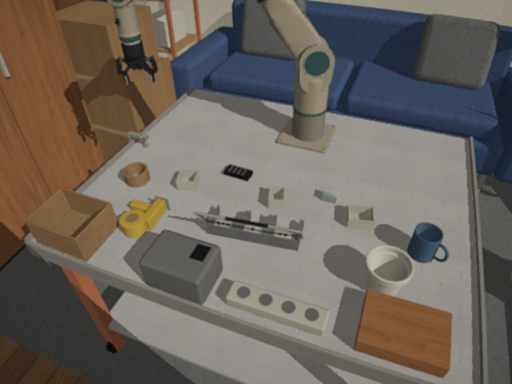

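The top view shows the large box at about (273,364), small at (405,360) and medium at (557,345) of the 800x600 picture. The rack's mouths face the robot, with its labels near (362,277), (408,271) and (452,266). The keeper crossbar is at (404,237) with a toaster behind it. Next I compute world coordinates.

```bash
python3 - <<'E'
from h import *
d=np.load("top0.npz");W=d["W"]
def reg(n,l,t,r,b):
    w=W[t:b+1,l:r+1].reshape(-1,3);w=w[~np.isnan(w[:,0])]
    print(n,"zq",np.percentile(w[:,2],[2,50,98]).round(0))
    return w
for n,r in dict(small=(247,217,270,244),medium=(343,206,370,241),large=(160,213,192,248)).items():
    w=reg(n,*r);w=w[(w[:,2]>30)&(w[:,2]<50)]
    if len(w)>5:
        q=cv2.minAreaRect(w[:,:2].astype(np.float32));print(len(w),np.round(q[0]),np.round(q[1]),q[2])
w=reg("rack",205,140,312,212)
for lo,hi in((24,36),(38,50),(95,135)):
    m=w[(w[:,2]>lo)&(w[:,2]<hi)];q=cv2.minAreaRect(m[:,:2].astype(np.float32));print(lo,len(m),np.round(q[0]),np.round(q[1]),q[2],cv2.boxPoints(q).round(0).tolist())
w=reg("toaster",268,88,325,136);m=w[w[:,2]>60];print(m.min(0),m.max(0))
w=reg("tapegun",350,130,390,180);m=w[w[:,2]>20];print(m.min(0),m.max(0))
print(get_image("wrist")["hand_eye"],)
p=get_image("wrist");print(p["fx"],p["cx"],p["cy"],p["k1"])
E
```

```text
small zq [-5.  4. 43.]
87 [429.  12.] [73. 52.] 16.573589324951172
medium zq [-6.  3. 43.]
123 [ 452. -309.] [72. 68.] 14.80901050567627
large zq [-6.  3. 42.]
132 [423. 290.] [73. 82.] 10.62982177734375
rack zq [ -7.   2. 134.]
24 460 [573.  -6.] [104. 282.] 5.630605220794678 [[507.0, 130.0], [535.0, -151.0], [639.0, -141.0], [611.0, 140.0]]
38 633 [578.  -6.] [ 98. 298.] 7.442378044128418 [[511.0, 135.0], [549.0, -160.0], [646.0, -148.0], [608.0, 148.0]]
95 230 [654.   3.] [ 38. 304.] 6.954665184020996 [[616.0, 152.0], [653.0, -150.0], [691.0, -145.0], [654.0, 156.0]]
toaster zq [-753.  108.  117.]
[ 742.24649372 -209.74486645   60.08516726] [878.76641721 -32.07035096 121.94725094]
tapegun zq [-5. 27. 64.]
[ 589.32640059 -438.45842861   20.0460824 ] [ 758.35384452 -300.71285434  106.9344213 ]
[[ 3.77876865e-04  9.60640907e-01  2.77792918e-01  7.05527366e+01]
 [ 9.99999781e-01 -5.14151579e-04  4.17714960e-04  6.08778781e-01]
 [ 5.44101745e-04  2.77792699e-01 -9.60640890e-01 -1.42199009e+02]
 [ 0.00000000e+00  0.00000000e+00  0.00000000e+00  1.00000000e+00]]
334.2195629112819 258.1942070368383 195.60550658030292 -0.0771211887968412
```

```bash
python3 -m handwheel '[{"delta_pos":[2,2.95,0],"yaw":0.12},{"delta_pos":[2,2.95,0],"yaw":0.12},{"delta_pos":[2,2.95,0],"yaw":0.12},{"delta_pos":[2,2.95,0],"yaw":0.12},{"delta_pos":[2,2.95,0],"yaw":0.12},{"delta_pos":[2,2.95,0],"yaw":0.12},{"delta_pos":[2,2.95,0],"yaw":0.12},{"delta_pos":[2,2.95,0],"yaw":0.12},{"delta_pos":[2,2.95,0],"yaw":0.12},{"delta_pos":[2,2.95,0],"yaw":0.12}]' 0; python3 -m handwheel '[{"delta_pos":[0,0,-1],"yaw":0.12},{"delta_pos":[0,0,-1],"yaw":0.12},{"delta_pos":[0,0,0],"yaw":0}]'
cat >> h.py <<'E'
def wrist(tag):
    st=status.read_state(); p=get_image("wrist"); p["st"]=st
    cv2.imwrite(f"pics/{tag}.png",p["color"][...,::-1]); W=cloud(p); np.savez(tag+".npz",W=W,c=p["color"])
    return p,W,st
def rim(W,z0=32,z1=48,near=None,r=75):
    w=W.reshape(-1,3);w=w[(w[:,2]>z0)&(w[:,2]<z1)]
    if near is not None: w=w[np.hypot(*(w[:,:2]-near).T)<r]
    return w
E
python3 - <<'E'
from h import *
p,W,st=wrist("w1");print(st["eef_pos"],st["tool_rot"],st["width"])
for m in ("box_small","box_medium","box_large"): print(m,[(np.round(d["rect"]).astype(int).tolist(),round(d["score"],2)) for d in models.boxes_of(p,m)[:2]])
w=rim(W,near=(452,-309));q=cv2.minAreaRect(w[:,:2].astype(np.float32));print(len(w),np.percentile(w[:,2],[5,50,95]),q,cv2.boxPoints(q).round(1).tolist())
E
```

```text
clock: 2.38
eef_pos: [440.6, -307.8, 231.6]
tool_rot: [3.141, 0.001, 1.583]
force: [-0.1, -0.7, -0.9]
width: 43.0
gripper_force: 0.0
clock: 2.63
eef_pos: [439.2, -308.1, 210.0]
tool_rot: [-3.14, -0.002, 1.822]
force: [-0.8, -0.8, 0.7]
width: 42.6
gripper_force: 0.0
[ 439.17323607 -308.06984304  209.97099735] [-3.13986072e+00 -2.30845009e-03  1.82229982e+00] 42.63773848970167
box_small []
box_medium [([234, 142, 311, 212], 0.66)]
box_large []
1270 [33.68886491 39.23742178 40.6280716 ] ((452.2507019042969, -309.72271728515625), (72.20389556884766, 66.77767181396484), 15.013554573059082) [[408.70001220703125, -286.79998779296875], [426.0, -351.29998779296875], [495.79998779296875, -332.6000061035156], [478.5, -268.1000061035156]]
```

View pics/w1.png

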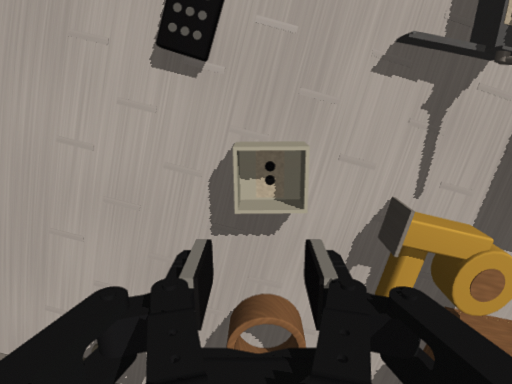

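The medium box shows two dots at (270,166) and (270,181). Its fit of 72.2x66.8 mm at z 40 matches the given size. Next I look at the rack.

```bash
python3 -m handwheel '[{"delta_pos":[0.6,3.9,0],"yaw":-0.015},{"delta_pos":[0.6,3.9,0],"yaw":-0.015},{"delta_pos":[0.6,3.9,0],"yaw":-0.015},{"delta_pos":[0.6,3.9,0],"yaw":-0.015},{"delta_pos":[0.6,3.9,0],"yaw":-0.015},{"delta_pos":[0.6,3.9,0],"yaw":-0.015},{"delta_pos":[0.6,3.9,0],"yaw":-0.015},{"delta_pos":[0.6,3.9,0],"yaw":-0.015},{"delta_pos":[0,0,0],"yaw":0},{"delta_pos":[0,0,0],"yaw":0}]'
python3 - <<'E'
from h import *
p,W,st=wrist("w2");print(st["eef_pos"],st["tool_rot"],st["width"])
for m in ("box_small","bay_small","bay_medium","bay_large","keeper_mid"): print(m,[(np.round(d["rect"]).astype(int).tolist(),round(d["score"],2)) for d in models.boxes_of(p,m)[:2]])
w=rim(W,near=(429,12),r=60);q=cv2.minAreaRect(w[:,:2].astype(np.float32));print(len(w),np.percentile(w[:,2],[5,50,95]),q,cv2.boxPoints(q).round(1).tolist())
a=cv2.imread("pics/w2.png");cv2.imwrite("pics/w2b.png",cv2.resize(a,(800,600),interpolation=cv2.INTER_CUBIC))
E
```

```text
clock: 3.67
eef_pos: [488.6, 5.6, 212.1]
tool_rot: [3.14, -0.001, 1.702]
force: [0.2, -1.4, 0.4]
width: 42.5
gripper_force: 0.0
[488.55523139   5.60196548 212.08640812] [ 3.13965262e+00 -5.39962643e-04  1.70165863e+00] 42.4872669694435
box_small [([155, 122, 240, 190], 0.66)]
bay_small [([287, 145, 399, 242], 0.66)]
bay_medium []
bay_large [([285, 232, 389, 313], 0.77)]
keeper_mid [([397, 14, 511, 330], 0.98)]
1155 [33.66245742 39.24109309 40.56104994] ((429.58154296875, 14.290225982666016), (72.90653228759766, 52.422035217285156), 16.023069381713867) [[387.29998779296875, 29.399999618530273], [401.79998779296875, -21.0], [471.8999938964844, -0.800000011920929], [457.3999938964844, 49.5]]
```

View pics/w2b.png

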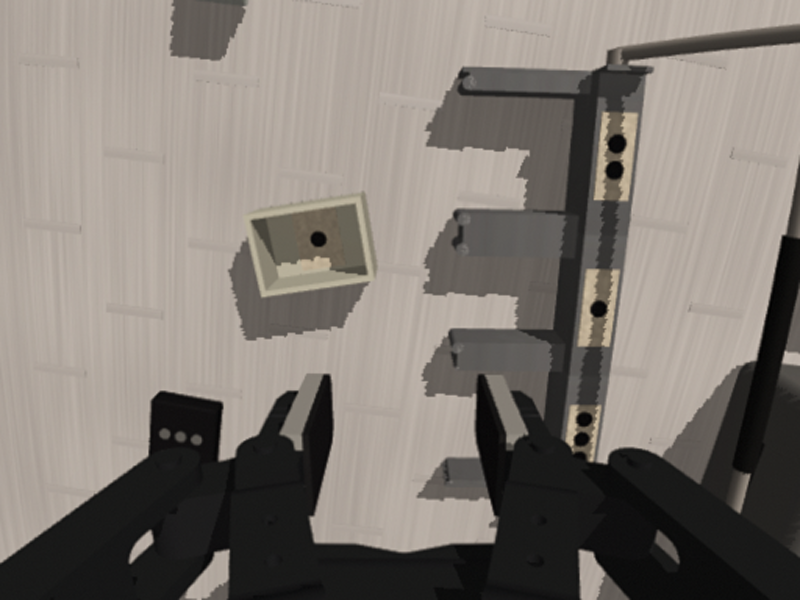

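The labels read two dots at (615,157), one at (598,309) and three at (583,438) in the 800x600 picture. So from +y to -y the bays are medium, small, large. Next I fit the wall edges.

```bash
cat > rack.py <<'E'
from h import *
W=np.load("w2.npz")["W"]; w=W.reshape(-1,3); w=w[~np.isnan(w[:,0])]
m=(w[:,0]>495)&(w[:,0]<680)&(abs(w[:,1])<170)
led=w[m&(w[:,2]>41)&(w[:,2]<47)]; wal=w[m&(w[:,2]>27)&(w[:,2]<32)]
print(len(led),len(wal),np.median(led[:,2]),np.median(wal[:,2]))
q=cv2.minAreaRect(led[:,:2].astype(np.float32));print(q,cv2.boxPoints(q).round(1).tolist())
best=[]
for t in np.arange(.08,.18,.002):
    e=np.array([-np.sin(t),np.cos(t)]);h,_=np.histogram(wal[:,:2]@e,np.arange(-200,200,1.5));best.append(((h.astype(float)**2).sum(),t))
best.sort(reverse=True);print(best[:4]);th=best[0][1]
for th in (th,np.mean([b[1] for b in best[:4]])):
    ex=np.array([np.cos(th),np.sin(th)]);ey=np.array([-np.sin(th),np.cos(th)])
    y=wal[:,:2]@ey;x=wal[:,:2]@ex
    ys=np.sort(y);cut=np.where(np.diff(ys)>3)[0];g=np.split(ys,cut+1)
    for a in g:
        if len(a)>40:
            s=(y>=a[0])&(y<=a[-1]);print(round(th,4),len(a),"y",np.percentile(a,[0,2,98,100]).round(1),"x",np.percentile(x[s],[0,2,98,100]).round(1))
    l=led[:,:2];print("ledge x",np.percentile(l@ex,[1,3,50,97,99]).round(1),"y",np.percentile(l@ey,[0,1,99,100]).round(1))
E
python3 rack.py
```

```text
6908 5081 44.094103123222794 29.567722743575587
((609.7485961914062, 21.703384399414062), (28.499788284301758, 260.7464599609375), 6.6310882568359375) [[580.5, 149.60000610351562], [610.5999755859375, -109.4000015258789], [639.0, -106.19999694824219], [608.7999877929688, 152.8000030517578]]
[(np.float64(536087.0), np.float64(0.13400000000000006)), (np.float64(533213.0), np.float64(0.13600000000000007)), (np.float64(530662.0), np.float64(0.10200000000000002)), (np.float64(530409.0), np.float64(0.12000000000000004))]
0.134 154 y [-220.9 -220.7 -214.1 -213.8] x [514.3 514.5 543.9 545.1]
0.134 4927 y [-178.8 -129.    59.8   61.3] x [517.3 521.7 595.1 596.8]
ledge x [593.  594.  606.9 620.5 621.5] y [-190.5 -183.7   55.9   70.5]
0.123 154 y [-215.1 -214.9 -208.3 -208.1] x [516.7 516.9 546.2 547.4]
0.123 4927 y [-172.3 -122.7   65.8   67.4] x [518.5 522.1 595.  596.2]
ledge x [594.3 594.7 607.4 620.7 621.5] y [-183.7 -177.    62.7   77.1]
```

```bash
cat > rack2.py <<'E'
from h import *
W=np.load("w2.npz")["W"]; w=W.reshape(-1,3); w=w[~np.isnan(w[:,0])]
m=(w[:,0]>495)&(w[:,0]<680)&(abs(w[:,1])<170)
led=w[m&(w[:,2]>42.5)&(w[:,2]<46)][:,:2]
y=led[:,1];b=np.arange(-105,148,4.)
pf=[];pb=[]
for a in b:
    s=led[(y>=a)&(y<a+4)]
    if len(s)>15: pf.append((np.percentile(s[:,0],3),a+2)); pb.append((np.percentile(s[:,0],97),a+2))
for P in (pf,pb):
    P=np.array(P,np.float32);vx,vy,x0,y0=cv2.fitLine(P[:,::-1].copy(),cv2.DIST_HUBER,0,.01,.01).ravel()
    print("ledge edge: theta",-np.arctan2(vy,vx),"x at y=0",y0-x0*vy/vx, len(P))
th=-np.arctan2(vy,vx)
th=float(np.median([th])); 
wal=w[m&(w[:,2]>28)&(w[:,2]<31.5)][:,:2]
for th in (.113,.116,.119,.122):
    ex=np.array([np.cos(th),np.sin(th)]);ey=np.array([-np.sin(th),np.cos(th)])
    x=wal@ex;yy=wal@ey;k=x<586
    ys=np.sort(yy[k]);g=np.split(ys,np.where(np.diff(ys)>4)[0]+1)
    print(th,[(len(a),np.percentile(a,[1,5,95,99]).round(1).tolist()) for a in g if len(a)>30],"xmin",np.percentile(x[k],[1,3]).round(1),"ledge",np.percentile(led@ex,[2,98]).round(1))
E
python3 rack2.py
```

```text
ledge edge: theta 0.120018385 x at y=0 599.5725 61
ledge edge: theta 0.116692044 x at y=0 625.1806 61
0.113 [(132, [-209.6, -209.4, -203.2, -202.9]), (1106, [-117.5, -116.6, -97.9, -97.3]), (1763, [-39.0, -37.9, -13.6, -12.3]), (1056, [59.4, 59.9, 71.7, 72.5])] xmin [520.6 522.6] ledge [595.2 621.5]
0.116 [(132, [-211.2, -211.0, -204.8, -204.5]), (1109, [-119.2, -118.2, -99.7, -99.0]), (1764, [-40.7, -39.6, -15.2, -14.0]), (1053, [57.7, 58.2, 70.1, 70.8])] xmin [520.4 522.5] ledge [595.1 621.3]
0.119 [(132, [-212.8, -212.6, -206.4, -206.1]), (1115, [-120.9, -119.9, -101.4, -100.6]), (1767, [-42.3, -41.2, -16.8, -15.6]), (1052, [56.0, 56.6, 68.5, 69.2])] xmin [520.4 522.3] ledge [594.9 621.2]
0.122 [(132, [-214.4, -214.2, -208.0, -207.7]), (1122, [-122.6, -121.5, -103.0, -102.3]), (1768, [-44.0, -42.7, -18.5, -17.2]), (1048, [54.3, 55.0, 66.8, 67.5])] xmin [520.3 522.3] ledge [594.8 621. ]
```

The fit gives clear widths of 71.7 and 58.2 mm and a 91.7 mm pitch, so the rack pose is good, with theta about 0.118. Next I approach the near wall of the small box.

```bash
python3 -m handwheel '[{"delta_pos":[-1.84,0,-3],"yaw":0.03},{"delta_pos":[-1.84,0,-3],"yaw":0.03},{"delta_pos":[-1.84,0,-3],"yaw":0.03},{"delta_pos":[-1.84,0,-3],"yaw":0.03},{"delta_pos":[-1.84,0,-3],"yaw":0.03},{"delta_pos":[0,0,0],"yaw":0},{"delta_pos":[0,0,0],"yaw":0}]'
```

```text
clock: 4.55
eef_pos: [402.2, 0.2, 70.2]
tool_rot: [-3.14, 0.006, 1.836]
force: [0.5, 1.1, -0.5]
width: 43.0
gripper_force: 0.0
```

```bash
python3 -m handwheel '[{"delta_pos":[-0.1,0.45,-1],"yaw":0.014},{"delta_pos":[0,0,-1],"yaw":0},{"delta_pos":[0,0,0],"yaw":0}]'; python3 -c "
from h import *
print(status.read_state()['qpos'].round(3))"
```

```text
clock: 4.8
eef_pos: [404.0, 5.1, 50.9]
tool_rot: [3.139, 0.007, 1.85]
force: [0.5, 0.2, -0.7]
width: 42.8
gripper_force: 0.0
[ 0.1    0.668 -0.27   2.323  0.815  0.237 -0.636]
```

```bash
python3 -m handwheel '[{"delta_pos":[0.3,0,-1],"yaw":0},{"delta_pos":[0.1,0,-1],"yaw":0},{"delta_pos":[0.1,0,-1],"yaw":0},{"delta_pos":[0.1,0,-0.8],"yaw":0},{"delta_pos":[0,0,0],"yaw":0}]'; python3 -m handwheel '[{"delta_pos":[0,0,0],"yaw":0},{"delta_pos":[0,0,0],"yaw":0},{"delta_pos":[0,0,0],"yaw":0},{"delta_pos":[0,0,0],"yaw":0},{"delta_pos":[0,0,0],"yaw":0},{"delta_pos":[0,0,0],"yaw":0}]' -1; python3 -c "
from h import *
print(status.read_state()['qpos'].round(3))"
```

```text
clock: 5.22
eef_pos: [409.6, 4.5, 12.8]
tool_rot: [3.14, 0.007, 1.849]
force: [-0.5, -0.3, 0.1]
width: 42.6
gripper_force: 0.0
clock: 5.72
eef_pos: [407.4, 4.6, 13.4]
tool_rot: [3.141, 0.008, 1.851]
force: [-3.9, -2.0, 8.4]
width: 2.4
gripper_force: 59.3
[ 0.132  0.767 -0.318  2.322  1.249  0.239 -1.061]
```

```bash
python3 -m handwheel '[{"delta_pos":[0.2,0,2.3],"yaw":0},{"delta_pos":[0.2,0,2.5],"yaw":0},{"delta_pos":[2.31,-0.27,0],"yaw":-0.0324},{"delta_pos":[2.31,-0.27,0],"yaw":-0.0324},{"delta_pos":[2.31,-0.27,0],"yaw":-0.0324},{"delta_pos":[2.31,-0.27,0],"yaw":-0.0324},{"delta_pos":[2.31,-0.27,0],"yaw":-0.0324},{"delta_pos":[0,0,0],"yaw":0},{"delta_pos":[0,0,0],"yaw":0}]'
python3 - <<'E'
from h import *
p,W,st=wrist("w3");print(st["eef_pos"],st["tool_rot"],st["width"],st["qpos"].round(2))
th=.118;ex=np.array([np.cos(th),np.sin(th)]);ey=np.array([-np.sin(th),np.cos(th)])
w=W.reshape(-1,3);w=w[~np.isnan(w[:,0])]
k=(w[:,2]>75)&(w[:,2]<100)&(np.hypot(w[:,0]-560,w[:,1]+5)<70);b=w[k]
print(len(b),np.percentile(b[:,2],[5,50,95]),"x'",np.percentile(b[:,:2]@ex,[1,5,95,99]),"y'",np.percentile(b[:,:2]@ey,[1,5,95,99]))
E
```

```text
clock: 6.47
eef_pos: [528.0, -8.3, 60.7]
tool_rot: [3.141, 0.006, 1.688]
force: [-0.8, 0.7, -1.9]
width: 2.1
gripper_force: 59.7
[528.01220351  -8.26656791  60.68367717] [3.14065763 0.00555282 1.6882086 ] 2.1255224233506333 [ 0.35  0.79 -0.61  1.98  0.79  0.62 -0.68]
8661 [76.32934127 86.15166131 97.38630672] x' [510.43583072 517.30429636 591.97767017 593.25725966] y' [-89.9787068  -83.27350177 -41.36671662 -41.17405809]
```

View pics/w3.png

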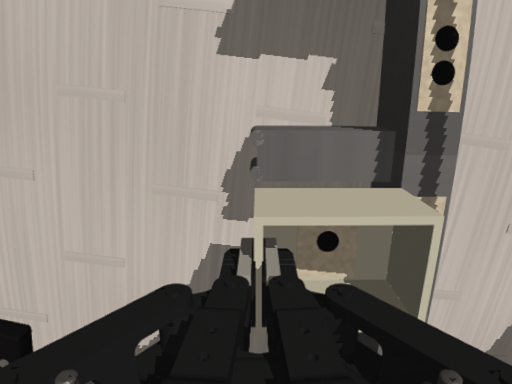

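```bash
python3 - <<'E'
from h import *
W=np.load("w3.npz")["W"]
th=.118;ex=np.array([np.cos(th),np.sin(th)]);ey=np.array([-np.sin(th),np.cos(th)])
w=W.reshape(-1,3);w=w[~np.isnan(w[:,0])];w=w[(w[:,2]>60)&(w[:,2]<95)]
x=w[:,:2]@ex;y=w[:,:2]@ey
P=[]
for a in range(530,590,4):
    s=(x>=a)&(x<a+4)&(y>-60)&(y<-30)
    if s.sum()>5:P.append((a+2,np.percentile(y[s],97)))
print(np.round(P,1).tolist());P=np.array(P);print(np.polyfit(P[:,0]-560,P[:,1],1))
E
```

```text
[[532.0, -41.2], [536.0, -41.2], [540.0, -41.2], [544.0, -41.1], [548.0, -41.1], [552.0, -41.2], [556.0, -41.2], [560.0, -41.1], [564.0, -41.2], [568.0, -41.1], [572.0, -41.2], [576.0, -41.2], [580.0, -41.2], [584.0, -41.1], [588.0, -41.3]]
[-8.93727704e-04 -4.11670583e+01]
```

```bash
python3 -m handwheel '[{"delta_pos":[0.04,-0.36,-0.5],"yaw":0},{"delta_pos":[0,0,-1.5],"yaw":0},{"delta_pos":[0,0,-1.3],"yaw":0},{"delta_pos":[0,0,0],"yaw":0}]'; python3 -m handwheel '[{"delta_pos":[0,0,-0.6],"yaw":0},{"delta_pos":[0,0,-0.5],"yaw":0},{"delta_pos":[0,0,0],"yaw":0}]'
```

```text
clock: 6.85
eef_pos: [524.7, -12.4, 25.5]
tool_rot: [-3.137, 0.007, 1.69]
force: [-0.4, -1.2, -2.6]
width: 2.7
gripper_force: 59.7
clock: 7.1
eef_pos: [526.9, -11.8, 16.1]
tool_rot: [-3.141, 0.006, 1.69]
force: [0.1, 0.7, -1.8]
width: 2.7
gripper_force: 59.6
```

```bash
python3 -m handwheel '[{"delta_pos":[0,0,-0.3],"yaw":0},{"delta_pos":[0.25,0.03,0],"yaw":0},{"delta_pos":[0.2,0.02,0],"yaw":0},{"delta_pos":[0.15,0.02,0],"yaw":0},{"delta_pos":[0,0,0],"yaw":0}]'
```

```text
clock: 7.52
eef_pos: [529.2, -11.5, 13.5]
tool_rot: [-3.134, 0.008, 1.689]
force: [-11.3, 0.1, 7.1]
width: 2.1
gripper_force: 61.2
```

```bash
python3 -m handwheel '[{"delta_pos":[0,0,0],"yaw":0},{"delta_pos":[0,0,0],"yaw":0},{"delta_pos":[0,0,0],"yaw":0},{"delta_pos":[0,0,3],"yaw":0},{"delta_pos":[0,0,3.2],"yaw":0}]' 0; python3 -m handwheel '[{"delta_pos":[-1.1,-3.07,0],"yaw":0.0144},{"delta_pos":[-1.1,-3.07,0],"yaw":0.0144},{"delta_pos":[-1.1,-3.07,0],"yaw":0.0144},{"delta_pos":[-1.1,-3.07,0],"yaw":0.0144},{"delta_pos":[-1.1,-3.07,0],"yaw":0.0144},{"delta_pos":[-1.1,-3.07,0],"yaw":0.0144},{"delta_pos":[-1.1,-3.07,0],"yaw":0.0144},{"delta_pos":[-1.1,-3.07,0],"yaw":0.0144},{"delta_pos":[-1.1,-3.07,0],"yaw":0.0144},{"delta_pos":[-1.1,-3.07,0],"yaw":0.0144}]'; python3 -m handwheel '[{"delta_pos":[0,0,0],"yaw":0}]'
```

```text
clock: 7.93
eef_pos: [532.7, -11.1, 75.1]
tool_rot: [-3.139, 0.005, 1.69]
force: [-0.1, -0.2, 0.1]
width: 42.9
gripper_force: 0.0
clock: 8.77
eef_pos: [423.5, -320.2, 76.0]
tool_rot: [3.14, 0.007, 1.834]
force: [0.3, 0.4, 0.2]
width: 42.9
gripper_force: 0.0
clock: 8.85
eef_pos: [419.8, -326.7, 74.9]
tool_rot: [-3.138, 0.01, 1.822]
force: [0.1, -0.5, -0.8]
width: 42.9
gripper_force: 0.0
```

```bash
python3 -m handwheel '[{"delta_pos":[0,0,0],"yaw":0},{"delta_pos":[0,0,0],"yaw":0}]'
```

```text
clock: 9.02
eef_pos: [424.3, -317.9, 75.8]
tool_rot: [3.14, 0.006, 1.833]
force: [0.2, 0.5, 0.3]
width: 42.7
gripper_force: 0.0
```

```bash
python3 -m handwheel '[{"delta_pos":[-0.5,-0.1,-1.5],"yaw":0},{"delta_pos":[0,0,-1.7],"yaw":0},{"delta_pos":[0,0,-1.7],"yaw":0},{"delta_pos":[0,0,-1.4],"yaw":0},{"delta_pos":[0,0,0],"yaw":0}]'; python3 -m handwheel '[{"delta_pos":[0,0,0],"yaw":0},{"delta_pos":[0,0,0],"yaw":0},{"delta_pos":[0,0,0],"yaw":0},{"delta_pos":[0,0,0],"yaw":0},{"delta_pos":[0,0,0],"yaw":0},{"delta_pos":[0,0,0],"yaw":0}]' -1
```

```text
clock: 9.43
eef_pos: [418.4, -316.6, 10.8]
tool_rot: [-3.14, 0.003, 1.837]
force: [-1.0, -0.1, -1.0]
width: 43.2
gripper_force: 0.0
clock: 9.93
eef_pos: [419.4, -319.1, 13.7]
tool_rot: [3.14, 0.007, 1.834]
force: [-0.3, 0.9, 6.8]
width: 2.5
gripper_force: 59.7
```

```bash
python3 -m handwheel '[{"delta_pos":[0,0,2.6],"yaw":0},{"delta_pos":[0,0,2.6],"yaw":0},{"delta_pos":[0.8,3.64,0],"yaw":-0.0132},{"delta_pos":[0.8,3.64,0],"yaw":-0.0132},{"delta_pos":[0.8,3.64,0],"yaw":-0.0132},{"delta_pos":[0.8,3.64,0],"yaw":-0.0132},{"delta_pos":[0.8,3.64,0],"yaw":-0.0132},{"delta_pos":[0.8,3.64,0],"yaw":-0.0132},{"delta_pos":[0.8,3.64,0],"yaw":-0.0132},{"delta_pos":[0.8,3.64,0],"yaw":-0.0132}]'; python3 -m handwheel '[{"delta_pos":[1,3.64,0],"yaw":-0.0132},{"delta_pos":[1,3.64,0],"yaw":-0.0132},{"delta_pos":[1,3.64,0],"yaw":-0.0132},{"delta_pos":[0,0,0],"yaw":0},{"delta_pos":[0,0,0],"yaw":0},{"delta_pos":[0,0,0],"yaw":0}]'
cat > held.py <<'E'
import sys
from h import *
p,W,st=wrist(sys.argv[1]);yc,hw=map(float,sys.argv[2:4]);print(st["eef_pos"],st["tool_rot"],st["width"])
th=.118;ex=np.array([np.cos(th),np.sin(th)]);ey=np.array([-np.sin(th),np.cos(th)])
zt=st["eef_pos"][2]+27
w=W.reshape(-1,3);w=w[~np.isnan(w[:,0])];w=w[(w[:,2]>zt-25)&(w[:,2]<zt+8)]
x=w[:,:2]@ex;y=w[:,:2]@ey;P=[]
for a in range(530,590,4):
    s=(x>=a)&(x<a+4)&(y>yc)&(y<yc+hw+12)
    if s.sum()>5:P.append((a+2,np.percentile(y[s],97)))
P=np.array(P);f=np.polyfit(P[:,0]-560,P[:,1],1);print("yaw err",f[0],"edge",f[1],"want",yc+hw,"tcp x'y'",st["eef_pos"][:2]@ex,st["eef_pos"][:2]@ey)
E
python3 held.py w4 20.9 33
```

```text
clock: 10.77
eef_pos: [482.5, -26.5, 64.7]
tool_rot: [3.142, 0.007, 1.727]
force: [0.1, -0.3, -0.7]
width: 2.9
gripper_force: 59.1
clock: 11.27
eef_pos: [511.9, 80.6, 64.4]
tool_rot: [-3.14, 0.007, 1.688]
force: [-0.8, -0.8, -1.5]
width: 2.0
gripper_force: 59.1
[511.89878264  80.57905475  64.37244438] [-3.14048594  0.00738173  1.68847977] 1.9500753742235968
yaw err -0.0021885937224214403 edge 53.342314239166605 want 53.9 tcp x'y' 517.8253547978294 19.75473777965518
```

```bash
python3 -m handwheel '[{"delta_pos":[0.34,0.09,-0.5],"yaw":0},{"delta_pos":[0,0,-1.5],"yaw":0},{"delta_pos":[0,0,-1.5],"yaw":0},{"delta_pos":[0,0,-0.6],"yaw":0},{"delta_pos":[0,0,0],"yaw":0}]'; python3 -m handwheel '[{"delta_pos":[0,0,-0.6],"yaw":0},{"delta_pos":[0,0,-0.35],"yaw":0},{"delta_pos":[0,0,0],"yaw":0}]'
```

```text
clock: 11.73
eef_pos: [514.8, 80.6, 22.1]
tool_rot: [-3.139, 0.007, 1.686]
force: [0.3, 0.3, -1.7]
width: 1.9
gripper_force: 59.0
clock: 11.98
eef_pos: [516.1, 82.0, 14.0]
tool_rot: [3.141, 0.006, 1.688]
force: [0.5, -0.7, -1.5]
width: 2.4
gripper_force: 59.1
```

```bash
python3 -m handwheel '[{"delta_pos":[0,0,-0.1],"yaw":0},{"delta_pos":[0.25,0.03,0],"yaw":0},{"delta_pos":[0.15,0.02,0],"yaw":0},{"delta_pos":[0.1,0.01,0],"yaw":0},{"delta_pos":[0,0,0],"yaw":0}]'
```

```text
clock: 12.4
eef_pos: [518.4, 82.4, 13.7]
tool_rot: [-3.138, 0.008, 1.688]
force: [-6.5, -0.7, 9.0]
width: 2.3
gripper_force: 60.7
```

```bash
python3 -m handwheel '[{"delta_pos":[0,0,0],"yaw":0},{"delta_pos":[0,0,0],"yaw":0},{"delta_pos":[0,0,0],"yaw":0},{"delta_pos":[0,0,3],"yaw":0},{"delta_pos":[0,0,3.2],"yaw":0}]' 0; python3 -m handwheel '[{"delta_pos":[-1.26,2.97,1.6],"yaw":0.01},{"delta_pos":[-1.26,2.97,1.6],"yaw":0.01},{"delta_pos":[-1.26,2.97,1.6],"yaw":0.01},{"delta_pos":[-1.26,2.97,1.6],"yaw":0.01},{"delta_pos":[-1.26,2.97,1.6],"yaw":0.01},{"delta_pos":[-1.26,2.97,1.6],"yaw":0.01},{"delta_pos":[-1.26,2.97,1.6],"yaw":0.01},{"delta_pos":[0,0,0],"yaw":0},{"delta_pos":[0,0,0],"yaw":0},{"delta_pos":[0,0,0],"yaw":0}]'
python3 - <<'E'
from h import *
p,W,st=wrist("w5");print(st["eef_pos"],st["tool_rot"],st["width"])
print([(np.round(d["rect"]).astype(int).tolist(),round(d["score"],2)) for d in models.boxes_of(p,"box_large")[:2]])
w=rim(W,near=(423,290),r=70);q=cv2.minAreaRect(w[:,:2].astype(np.float32));print(len(w),np.percentile(w[:,2],[5,50,95]),q,cv2.boxPoints(q).round(1).tolist())
E
```

```text
clock: 12.82
eef_pos: [519.7, 82.6, 74.4]
tool_rot: [-3.138, 0.006, 1.689]
force: [1.4, 1.0, 0.2]
width: 42.8
gripper_force: 0.0
clock: 13.65
eef_pos: [433.0, 290.1, 186.9]
tool_rot: [3.141, 0.007, 1.758]
force: [0.7, 0.0, 0.6]
width: 42.8
gripper_force: 0.0
[432.98399359 290.10627479 186.89266161] [3.14124751 0.00717018 1.75802207] 42.75425726073495
[([207, 126, 293, 219], 0.82)]
1663 [34.14176739 39.27032625 40.53513033] ((424.06689453125, 291.8916320800781), (72.39165496826172, 80.66395568847656), 10.452146530151367) [[381.20001220703125, 325.0], [395.79998779296875, 245.6999969482422], [467.0, 258.79998779296875], [452.29998779296875, 338.1000061035156]]
```

```bash
python3 -m handwheel '[{"delta_pos":[-0.85,-0.09,-2.5],"yaw":0},{"delta_pos":[-0.85,-0.09,-2.5],"yaw":0},{"delta_pos":[-0.85,-0.09,-2.5],"yaw":0},{"delta_pos":[-0.85,-0.09,-2.5],"yaw":0},{"delta_pos":[-0.85,-0.09,-2.5],"yaw":-0.005},{"delta_pos":[0,0,0],"yaw":0},{"delta_pos":[0,0,0],"yaw":0}]'
```

```text
clock: 14.33
eef_pos: [389.8, 284.8, 61.2]
tool_rot: [-3.139, 0.008, 1.753]
force: [-0.2, -0.3, 0.7]
width: 43.0
gripper_force: 0.0
```

```bash
python3 -m handwheel '[{"delta_pos":[0,0,-1.7],"yaw":0},{"delta_pos":[0,0,-1.7],"yaw":0},{"delta_pos":[0,0,-1.4],"yaw":0},{"delta_pos":[0,0,0],"yaw":0}]'; python3 -m handwheel '[{"delta_pos":[0,0,0],"yaw":0},{"delta_pos":[0,0,0],"yaw":0},{"delta_pos":[0,0,0],"yaw":0},{"delta_pos":[0,0,0],"yaw":0},{"delta_pos":[0,0,0],"yaw":0},{"delta_pos":[0,0,0],"yaw":0}]' -1
```

```text
clock: 14.67
eef_pos: [391.3, 285.7, 13.5]
tool_rot: [3.141, 0.007, 1.752]
force: [-0.0, -0.9, 0.5]
width: 42.3
gripper_force: 0.0
clock: 15.17
eef_pos: [391.1, 286.6, 15.4]
tool_rot: [3.139, 0.005, 1.753]
force: [-0.7, -0.6, 5.9]
width: 1.9
gripper_force: 59.7
```

```bash
python3 -m handwheel '[{"delta_pos":[0,0,2.7],"yaw":0},{"delta_pos":[0,0,2.7],"yaw":0},{"delta_pos":[1.3,-3.51,0],"yaw":-0.006},{"delta_pos":[1.3,-3.51,0],"yaw":-0.006},{"delta_pos":[1.3,-3.51,0],"yaw":-0.006},{"delta_pos":[1.3,-3.51,0],"yaw":-0.006},{"delta_pos":[1.3,-3.51,0],"yaw":-0.006},{"delta_pos":[1.3,-3.51,0],"yaw":-0.006},{"delta_pos":[1.3,-3.51,0],"yaw":-0.006},{"delta_pos":[1.3,-3.51,0],"yaw":-0.006}]'; python3 -m handwheel '[{"delta_pos":[1.3,-3.51,0],"yaw":-0.006},{"delta_pos":[1.3,-3.51,0],"yaw":-0.006},{"delta_pos":[1.3,-3.51,0],"yaw":-0.006},{"delta_pos":[0,0,0],"yaw":0},{"delta_pos":[0,0,0],"yaw":0},{"delta_pos":[0,0,0],"yaw":0}]'
python3 held.py w6 -163 40
```

```text
clock: 16.0
eef_pos: [494.4, 3.2, 68.5]
tool_rot: [3.141, 0.006, 1.705]
force: [0.7, 0.6, -2.4]
width: 2.0
gripper_force: 59.5
clock: 16.5
eef_pos: [532.7, -99.8, 68.2]
tool_rot: [-3.141, 0.005, 1.686]
force: [-0.2, 0.8, -2.8]
width: 2.3
gripper_force: 59.5
[532.69525249 -99.76174553  68.23280396] [-3.14146097  0.00531397  1.68640839] 2.3342877478144493
yaw err -0.00241328725131978 edge -122.63927743563112 want -123.0 tcp x'y' 517.2463430272145 -161.78027853953373
```

```bash
python3 -m handwheel '[{"delta_pos":[0.4,0.02,-0.6],"yaw":0},{"delta_pos":[0,0,-1.6],"yaw":0},{"delta_pos":[0,0,-1.6],"yaw":0},{"delta_pos":[0,0,-0.5],"yaw":0},{"delta_pos":[0,0,0],"yaw":0}]'; python3 -m handwheel '[{"delta_pos":[0,0,-0.6],"yaw":0},{"delta_pos":[0,0,-0.4],"yaw":0},{"delta_pos":[0,0,0],"yaw":0}]'
```

```text
clock: 16.97
eef_pos: [536.2, -98.4, 23.8]
tool_rot: [-3.139, 0.005, 1.69]
force: [0.2, 0.1, -2.6]
width: 2.3
gripper_force: 59.7
clock: 17.22
eef_pos: [537.8, -99.2, 15.5]
tool_rot: [3.14, 0.006, 1.688]
force: [0.2, -0.2, -3.4]
width: 2.7
gripper_force: 59.6
```

```bash
python3 -m handwheel '[{"delta_pos":[0,0,-0.3],"yaw":0},{"delta_pos":[0.25,0.03,0],"yaw":0},{"delta_pos":[0.15,0.02,0],"yaw":0},{"delta_pos":[0.15,0.02,0],"yaw":0},{"delta_pos":[0,0,0],"yaw":0}]'
```

```text
clock: 17.63
eef_pos: [537.8, -99.3, 15.3]
tool_rot: [-3.134, 0.01, 1.687]
force: [-19.3, 0.6, 39.2]
width: 2.2
gripper_force: 66.1
```

```bash
python3 -m handwheel '[{"delta_pos":[0,0,0.25],"yaw":0},{"delta_pos":[0.1,0.01,0],"yaw":0},{"delta_pos":[0,0,0],"yaw":0}]'; python3 -m handwheel '[{"delta_pos":[0,0,0],"yaw":0},{"delta_pos":[0,0,0],"yaw":0},{"delta_pos":[0,0,0],"yaw":0},{"delta_pos":[0,0,3],"yaw":0},{"delta_pos":[-0.5,0,3.2],"yaw":0},{"delta_pos":[-0.5,0.5,3.2],"yaw":0},{"delta_pos":[-0.5,3,3],"yaw":0},{"delta_pos":[-0.5,3,3],"yaw":0},{"delta_pos":[0,3,0],"yaw":0},{"delta_pos":[0,0,0],"yaw":0}]' 0;  python3 -m handwheel '[{"delta_pos":[0,0,0],"yaw":0},{"delta_pos":[0,0,0],"yaw":0}]'
python3 - <<'E'
from h import *
p,W,st=wrist("w7");print(st["eef_pos"],st["tool_rot"],st["width"])
th=.118;ex=np.array([np.cos(th),np.sin(th)]);ey=np.array([-np.sin(th),np.cos(th)])
w=W.reshape(-1,3);w=w[~np.isnan(w[:,0])]
X=w[:,:2]@ex;Y=w[:,:2]@ey
for n,yc in(("S",-71),("M",20.9),("L",-163)):
    k=(w[:,2]>36.5)&(w[:,2]<41.8)&(abs(Y-yc)<44)&(X>505)&(X<594);print(n,k.sum(),w[k,2].mean() if k.any() else 0,np.percentile(X[k],[1,3,97,99]).round(1),np.percentile(Y[k],[1,3,97,99]).round(1))
k=(w[:,2]>43)&(w[:,2]<46)&(X>585)&(X<630);print("ledge",np.percentile(X[k],[2,98]))
k=(w[:,2]>90)&(w[:,2]<145)&(X>640);print("bar",k.sum(),w[k].min(0),w[k].max(0),np.median(w[k],0),np.median(X[k]),np.median(Y[k]))
a=cv2.imread("pics/w7.png");cv2.imwrite("pics/w7b.png",cv2.resize(a,(800,600)))
E
```

```text
clock: 17.88
eef_pos: [539.3, -99.1, 15.4]
tool_rot: [-3.134, 0.008, 1.687]
force: [-12.3, 0.7, 14.6]
width: 2.2
gripper_force: 62.3
clock: 18.72
eef_pos: [525.9, 2.4, 170.3]
tool_rot: [3.133, 0.002, 1.695]
force: [1.0, -0.2, -0.4]
width: 42.5
gripper_force: 0.0
clock: 18.88
eef_pos: [524.1, -6.1, 166.8]
tool_rot: [-3.141, 0.007, 1.687]
force: [1.1, -0.4, -1.0]
width: 42.7
gripper_force: 0.0
[524.10137964  -6.05265759 166.83157858] [-3.14149572  0.00700921  1.68693477] 42.67404950582552
S 1320 39.36760020824451 [523.1 523.1 593.5 593.8] [-96.9 -96.7 -44.5 -44.4]
M 1612 39.52103853900814 [523.7 523.7 593.6 593.8] [-11.8 -11.7  53.7  53.9]
L 855 39.18910775904781 [523.2 523.2 592.1 593.4] [-203.3 -202.8 -122.6 -122.3]
ledge [594.9643829  620.95359446]
bar 3664 [ 653.90399913 -111.69971873   90.03211007] [748.97632213  77.09920294 136.44309785] [664.6017444    2.14646169 132.96085067] 659.4295219363435 -76.01213942807495
```

View pics/w7b.png

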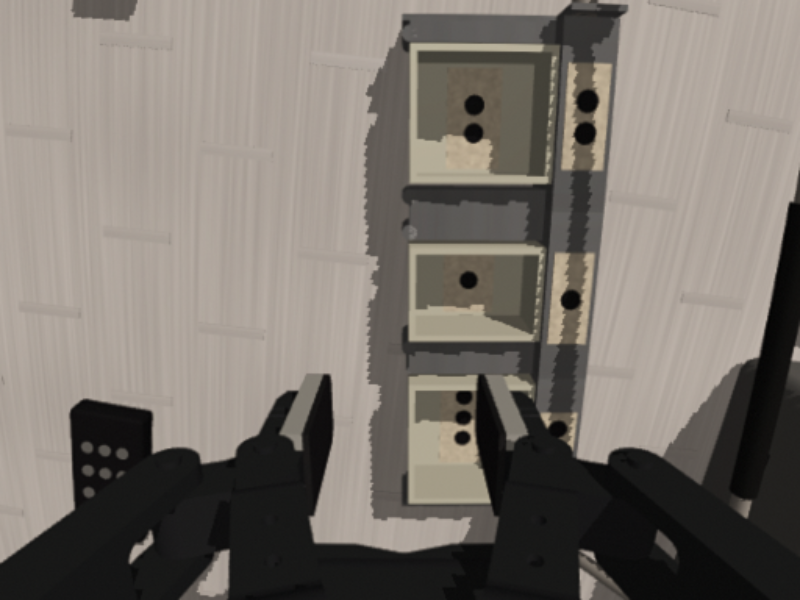

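All three boxes are home: fronts at x' about 523 and centred in their bays, with dots matching. Next I measure the keeper crossbar.

```bash
python3 - <<'E'
from h import *
th=.118;ex=np.array([np.cos(th),np.sin(th)]);ey=np.array([-np.sin(th),np.cos(th)])
for f in("w7","w2","top0","scene0"):
    d=np.load(f+".npz") if 1 else 0
    W=d["W"].reshape(-1,3);c=d["c"].reshape(-1,3).astype(int)
    X=W[:,:2]@ex;Y=W[:,:2]@ey
    k=(W[:,2]>70)&(W[:,2]<150)&(X>625)&(X<715)&(abs(Y+71)<62)&(c.max(1)<50)
    print(f,k.sum(),"x'",np.percentile(X[k],[2,25,50,75,98]).round(1) if k.any() else 0,"z",np.percentile(W[k,2],[2,25,50,75,98]).round(1) if k.any() else 0,"y'",np.percentile(Y[k],[1,99]).round(1) if k.any() else 0)
W=np.load("top0.npz")["W"].reshape(-1,3);X=W[:,:2]@ex;Y=W[:,:2]@ey
k=(X>640)&(X<790)&(Y>-160)&(Y<-30);
for a in range(640,790,10):
    s=k&(X>=a)&(X<a+10);print(a,np.percentile(W[s,2],[5,50,95]).round(0))
E
```

```text
w7 3294 x' [656.9 658.  659.3 661.5 666. ] z [127.9 131.3 133.3 134.4 135.7] y' [-130.6  -13.9]
w2 2373 x' [657.  658.2 659.7 662.1 666.1] z [127.8 131.7 133.6 134.6 135.7] y' [-130.3  -13.1]
top0 19 x' [660.1 661.2 661.8 662.2 664. ] z [132.2 135.4 137.  139.6 141.8] y' [-122.4  -19.1]
scene0 107 x' [663.7 665.7 667.6 668.6 671. ] z [128.3 132.3 133.8 135.6 137.5] y' [-126.7  -15.4]
640 [-5.  1.  6.]
650 [ -4.   3. 138.]
660 [ -5.   5. 139.]
670 [-5.  0.  6.]
680 [-7.  1.  7.]
690 [-5.  1.  9.]
700 [-4.  1.  7.]
710 [-5.  1.  8.]
720 [-5.  1.  5.]
730 [ -4.   8. 103.]
740 [ -3.   4. 112.]
750 [ -6.   3. 113.]
760 [ -4.   3. 113.]
770 [ -4.   2. 115.]
780 [ -4.   5. 113.]
```

```bash
python3 -m handwheel '[{"delta_pos":[2.84,0.27,0],"yaw":0},{"delta_pos":[2.84,0.27,0],"yaw":0},{"delta_pos":[2.84,0.27,0],"yaw":0},{"delta_pos":[2.84,0.27,0],"yaw":0},{"delta_pos":[2.84,0.27,0],"yaw":0},{"delta_pos":[0,0,0],"yaw":0},{"delta_pos":[0,0,0],"yaw":0}]'
```

```text
clock: 19.52
eef_pos: [666.3, 6.8, 165.4]
tool_rot: [-3.14, 0.006, 1.685]
force: [-0.4, 0.1, -0.1]
width: 42.4
gripper_force: 0.0
```

Lower over the rod, then drag it toward the robot.

```bash
python3 -m handwheel '[{"delta_pos":[0,0,-2],"yaw":0},{"delta_pos":[0,0,-2],"yaw":0},{"delta_pos":[0,0,-1.7],"yaw":0},{"delta_pos":[0,0,0],"yaw":0},{"delta_pos":[-0.8,-0.1,0],"yaw":0},{"delta_pos":[-0.8,-0.1,0],"yaw":0},{"delta_pos":[-0.8,-0.1,0],"yaw":0},{"delta_pos":[-0.8,-0.1,0],"yaw":0},{"delta_pos":[-0.8,-0.1,0],"yaw":0},{"delta_pos":[0,0,0],"yaw":0}]'
```

```text
clock: 20.35
eef_pos: [623.6, 2.5, 110.7]
tool_rot: [-3.14, 0.007, 1.687]
force: [-0.7, -1.2, -0.0]
width: 42.7
gripper_force: 0.0
```

```bash
python3 -m handwheel '[{"delta_pos":[-1.1,-0.13,0],"yaw":0},{"delta_pos":[-1.1,-0.13,0],"yaw":0},{"delta_pos":[-1.1,-0.13,0],"yaw":0},{"delta_pos":[-1.1,-0.13,0],"yaw":0},{"delta_pos":[-1.1,-0.13,0],"yaw":0}]'; python3 -m handwheel '[{"delta_pos":[-1.1,-0.13,0],"yaw":0},{"delta_pos":[-1.1,-0.13,0],"yaw":0},{"delta_pos":[-1.1,-0.13,0],"yaw":0},{"delta_pos":[-1.1,-0.13,0],"yaw":0},{"delta_pos":[-0.8,-0.1,0],"yaw":0},{"delta_pos":[0,0,0],"yaw":0}]'
python3 - <<'E'
from h import *
p=get_image("scene");W=cloud(p).reshape(-1,3);np.savez("s2.npz",W=W.reshape(384,512,3),c=p["color"]);c=p["color"].reshape(-1,3).astype(int)
cv2.imwrite("pics/s2.png",cv2.resize(p["color"][130:290,170:383,::-1],(800,600),interpolation=cv2.INTER_CUBIC))
th=.118;ex=np.array([np.cos(th),np.sin(th)]);ey=np.array([-np.sin(th),np.cos(th)])
print([(np.round(d["rect"]).astype(int).tolist(),round(d["score"],2)) for d in models.boxes_of(p,"keeper_mid")[:2]])
X=W[:,:2]@ex;Y=W[:,:2]@ey
k=(W[:,2]>55)&(W[:,2]<165)&(X>480)&(X<680)&(Y>-225)&(Y<85)&((Y<-125)|(Y>0))
for a,b in((-225,-190),(-190,-125),(0,40),(40,85)):
    s=k&(Y>a)&(Y<b);print(a,b,s.sum(),np.percentile(X[s],[5,50,95]).round(0) if s.any() else 0,np.percentile(W[s,2],[5,50,95]).round(0) if s.any() else 0)
E
```

```text
clock: 20.77
eef_pos: [569.4, -3.8, 109.7]
tool_rot: [-3.14, 0.007, 1.687]
force: [1.5, 0.1, -0.5]
width: 43.2
gripper_force: 0.4
clock: 21.27
eef_pos: [516.1, -10.4, 109.7]
tool_rot: [-3.138, 0.007, 1.687]
force: [-0.2, -0.7, 0.5]
width: 42.9
gripper_force: 0.0
[([204, 189, 310, 230], 0.59), ([235, 211, 273, 240], 0.43)]
-225 -190 106 [523. 551. 597.] [ 57.  90. 113.]
-190 -125 58 [520. 525. 528.] [107. 112. 115.]
0 40 37 [519. 525. 528.] [107. 111. 114.]
40 85 128 [522. 550. 602.] [ 57.  91. 113.]
```

View pics/s2.png

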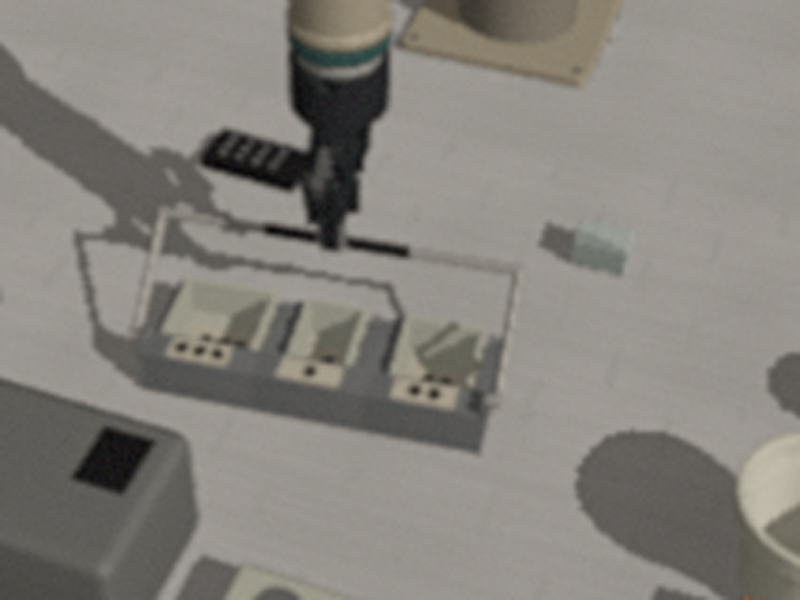

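The bar is forward at x' about 525 and z about 110: its sleeve is at (335,240) of the crop, ahead of the boxes. Next I lift, shut the fingers and press it down along its arc.

```bash
python3 -m handwheel '[{"delta_pos":[0,0,2],"yaw":0},{"delta_pos":[0,0,1.2],"yaw":0},{"delta_pos":[0,0,0],"yaw":0}]'; python3 -m handwheel '[{"delta_pos":[0.4,0.05,0],"yaw":0},{"delta_pos":[0.4,0.05,0],"yaw":0},{"delta_pos":[0,0,0],"yaw":0},{"delta_pos":[0,0,0],"yaw":0},{"delta_pos":[0,0,0],"yaw":0},{"delta_pos":[0,0,0],"yaw":0}]' -1
```

```text
clock: 21.62
eef_pos: [521.2, -8.9, 144.3]
tool_rot: [3.137, 0.006, 1.687]
force: [0.3, 0.7, -0.6]
width: 42.8
gripper_force: 0.0
clock: 22.12
eef_pos: [526.6, -8.5, 141.7]
tool_rot: [-3.141, 0.006, 1.687]
force: [-0.2, -0.7, -0.8]
width: 0.1
gripper_force: 0.0
```

```bash
python3 -m handwheel '[{"delta_pos":[0,0,-1.6],"yaw":0},{"delta_pos":[0,0,-1],"yaw":0},{"delta_pos":[-0.35,-0.04,-0.9],"yaw":0},{"delta_pos":[-0.35,-0.04,-0.9],"yaw":0},{"delta_pos":[-0.6,-0.07,-1.2],"yaw":0},{"delta_pos":[-0.45,-0.05,-1.3],"yaw":0},{"delta_pos":[0,0,0],"yaw":0}]'; python3 -m handwheel '[{"delta_pos":[-0.3,-0.03,-1.4],"yaw":0},{"delta_pos":[-0.1,-0.01,-1.3],"yaw":0},{"delta_pos":[0,0,0],"yaw":0}]'
```

```text
clock: 22.7
eef_pos: [506.4, -11.2, 70.9]
tool_rot: [-3.136, 0.006, 1.688]
force: [-0.3, 0.2, 0.3]
width: 0.4
gripper_force: 0.0
clock: 22.95
eef_pos: [504.0, -11.2, 44.7]
tool_rot: [-3.138, 0.006, 1.687]
force: [-0.8, -0.3, 0.5]
width: -0.1
gripper_force: 0.0
```

```bash
cat > bar.py <<'E'
from h import *
p=get_image("scene");W=cloud(p).reshape(-1,3)
cv2.imwrite("pics/s3.png",cv2.resize(p["color"][130:290,170:383,::-1],(800,600),interpolation=cv2.INTER_CUBIC))
th=.118;ex=np.array([np.cos(th),np.sin(th)]);ey=np.array([-np.sin(th),np.cos(th)])
X=W[:,:2]@ex;Y=W[:,:2]@ey
for a,b in((-190,-125),(0,40)):
    s=(X<519)&(X>470)&(Y>a)&(Y<b)&(W[:,2]>9);print(a,b,s.sum(),np.percentile(X[s],[5,50,95]).round(0) if s.any() else 0,np.percentile(W[s,2],[5,50,95]).round(0) if s.any() else 0)
E
python3 bar.py
```

```text
-190 -125 416 [471. 485. 504.] [ 26. 507. 555.]
0 40 24 [501. 505. 508.] [23. 26. 29.]
```

View pics/s3.png

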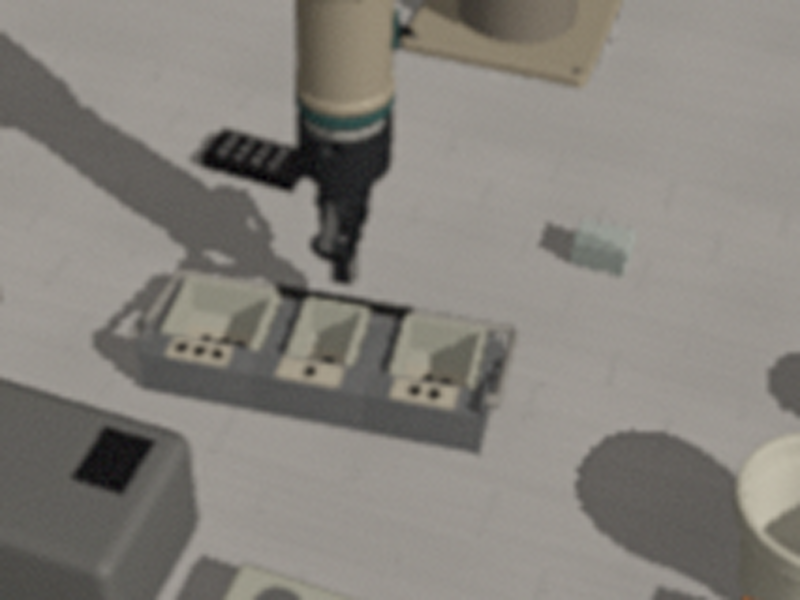

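The bar has swung nearly down: its sleeve is at (345,300) in the crop, z about 25. I press gently to confirm it is on its stop.

```bash
python3 -m handwheel '[{"delta_pos":[0.35,0.04,-0.8],"yaw":0},{"delta_pos":[0,0,-0.7],"yaw":0},{"delta_pos":[0,0,0],"yaw":0}]';python3 -m handwheel '[{"delta_pos":[0,0,-0.2],"yaw":0},{"delta_pos":[0,0,-0.2],"yaw":0},{"delta_pos":[0,0,0],"yaw":0}]'
```

```text
clock: 23.25
eef_pos: [509.0, -10.7, 30.3]
tool_rot: [-3.141, 0.006, 1.687]
force: [1.1, 0.3, -0.7]
width: -0.0
gripper_force: 0.0
clock: 23.5
eef_pos: [509.2, -10.5, 27.5]
tool_rot: [3.141, 0.007, 1.687]
force: [-0.6, -0.2, 2.8]
width: 0.0
gripper_force: 1.6
```

```bash
python3 -m handwheel '[{"delta_pos":[0,0,-0.2],"yaw":0},{"delta_pos":[0,0,-0.1],"yaw":0},{"delta_pos":[0,0,0],"yaw":0}]'; python3 -m handwheel '[{"delta_pos":[0,0,-0.1],"yaw":0},{"delta_pos":[0,0,0],"yaw":0},{"delta_pos":[0,0,0],"yaw":0}]'
```

```text
clock: 23.75
eef_pos: [509.3, -10.5, 26.9]
tool_rot: [3.14, 0.009, 1.688]
force: [-6.1, -1.0, 29.1]
width: 0.1
gripper_force: 14.5
clock: 24.0
eef_pos: [509.2, -10.5, 26.7]
tool_rot: [3.139, 0.009, 1.688]
force: [-8.3, -1.7, 37.8]
width: -0.1
gripper_force: 19.1
```

The force rose sharply at z 27 mm, where the rod top should be at the stop, so the bar is on its stop. Next I retreat and verify.

```bash
python3 -m handwheel '[{"delta_pos":[0,0,0.4],"yaw":0},{"delta_pos":[0,0,2],"yaw":0},{"delta_pos":[0,0,4],"yaw":0},{"delta_pos":[0,0,4],"yaw":0},{"delta_pos":[0,0,4],"yaw":0},{"delta_pos":[0,0,0],"yaw":0},{"delta_pos":[0,0,0],"yaw":0},{"delta_pos":[0,0,0],"yaw":0}]'
python3 - <<'E'
from h import *
p,W,st=wrist("w8");print(st["eef_pos"])
th=.118;ex=np.array([np.cos(th),np.sin(th)]);ey=np.array([-np.sin(th),np.cos(th)])
w=W.reshape(-1,3);X=w[:,:2]@ex;Y=w[:,:2]@ey
for n,yc in(("S",-71),("M",20.9),("L",-163)):
    k=(w[:,2]>36.5)&(w[:,2]<41.8)&(abs(Y-yc)<44)&(X>512)&(X<594);print(n,k.sum(),np.percentile(X[k],[1,3,97,99]).round(1),np.percentile(Y[k],[1,3,97,99]).round(1))
c=np.load("w8.npz")["c"].reshape(-1,3).astype(int)
k=(X>485)&(X<521)&(Y>-125)&(Y<-15)&(w[:,2]>8)&(w[:,2]<60);print("bar",k.sum(),np.percentile(X[k],[2,50,98]),np.percentile(w[k,2],[2,50,90,98]))
cv2.imwrite("pics/w8b.png",p["color"][...,::-1])
for n in("top","scene"):
    q=get_image(n)
    for m in "acrylic_block remote planter tape_gun tape_roll mug".split(): print(n,m,[np.round(d["rect"]).astype(int).tolist() for d in models.boxes_of(q,m)[:1]])
E
```

```text
clock: 24.67
eef_pos: [508.5, -11.2, 167.0]
tool_rot: [-3.141, 0.007, 1.687]
force: [-0.3, -0.1, -0.4]
width: 0.2
gripper_force: 0.0
[508.53353141 -11.22015827 166.95419173]
S 1307 [522.8 523.2 593.4 593.8] [-96.6 -96.4 -44.6 -44.4]
M 1654 [522.5 522.8 593.5 593.8] [-11.3 -11.1  53.8  54. ]
L 626 [523.2 524.7 593.7 593.9] [-167.3 -164.1 -122.6 -122.4]
bar 1623 [497.60015098 503.56887042 520.33635188] [21.63521571 26.11058796 27.45712255 29.12627449]
top acrylic_block [[200, 242, 218, 259]]
top remote [[296, 250, 311, 263]]
top planter [[122, 141, 156, 184]]
top tape_gun [[352, 134, 386, 176]]
top tape_roll [[397, 189, 429, 218]]
top mug [[97, 202, 128, 227]]
scene acrylic_block [[272, 213, 299, 231]]
scene remote [[223, 165, 252, 182]]
scene planter [[362, 247, 416, 298]]
scene tape_gun [[120, 197, 170, 241]]
scene tape_roll [[123, 165, 151, 190]]
scene mug [[408, 222, 449, 263]]
```

View pics/w8b.png

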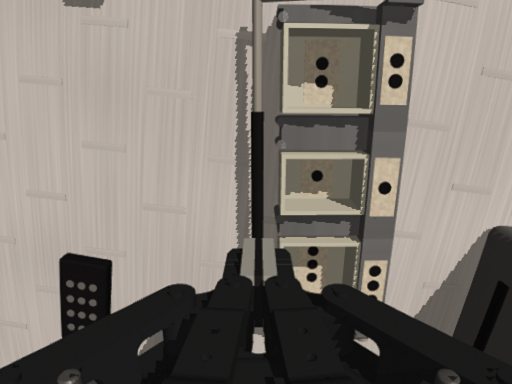

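The bar lies at x' 503 with its top at z about 27, just in front of the mouths at column 257. All three boxes are home, and the bystanders have not moved. I hand in.

```bash
python3 -c "
from h import *
print(ctrl.finish_job())"
```

```text
the job is handed in; nothing more can be done
None
```

All three boxes are fully home in their matching bays, the keeper bar is down on its stop, the bystanders are where they were, and the job is handed in at about 25 s; no verdict was returned.

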